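Uncouple the dusting nozzle from the bench air point

TASK

Take the short blue blow nozzle off the bench air point: unlock its quick coupling by turning the brass sleeve clockwise (seen from above) until you feel its hidden notch come over the lock pin, then pull the sleeve fully back (down) so that the nozzle is let go. Let the sleeve spring all the way forward again, pull the nozzle out and stand it, nipple down and flange resting, in the empty hole of the nozzle rack. Work by feel without forcing the sleeve on its pin or the nozzle in the coupling or the rack, and leave the other things where they are.

Things in the scene. Friction and masses are not known exactly. Their poses are not given: they have to be found in the camera images.
- air_post: Bench air point, fixed: 90 x 80 mm foot, 50 mm square aluminium block to 50 mm up, gauge on its +x side (to 42 mm from the axis), copper pipe on -x; then a brass hexagon (26 mm, to 62 mm) and an upright steel quick coupling with its mouth 112 mm up. Origin on the coupling's axis at the work surface, z up along that axis. Yaw differs.
- mouth (a point): Centre of the coupling's fixed open mouth (end face 18 mm in diameter, 13.4 mm bore), 112 mm above the work surface, z up along the axis.
- sleeve_top (a point): Centre of the sleeve's upper face, 110 mm up at rest; goes down with the sleeve but does not turn with it. The sleeve: knurled brass ring, red band, 30 mm in diameter, 84 to 110 mm up at rest. Grip it by its sides from above, straddling the nozzle, fingertips on its upper 15 to 20 mm. It turns freely about the axis; its angle is not measured.
- sleeve_edge (a point): Centre of the sleeve's rear (lower) edge, 84 mm up at rest, on the axis; does not turn with the sleeve. The edge has one notch 7 mm wide and 7 mm deep that passes the lock pin if within about 7 degrees. At the start the sleeve must be turned clockwise (from above) by 17 to 80 degrees to bring the notch over the pin. Turned on when in the notch, its sides hit the pin.
- sleeve (a joint): How far the sleeve is drawn back (down), m: 0 fully forward (up), 0.008 fully back. Spring 3 N at 0 to 9 N at 0.008. Out of line with the lock pin it is blocked after 1 to 2 mm. Between 0.004 and 0.0065 it lets the nozzle go and the valve spring pushes it up 10 mm in about 0.3 s; when the sleeve is let go it snaps forward and the nozzle stays up, loose.
- lock_pin: Fixed square steel lock pin, 4 x 4 mm, standing 4 mm out of the coupling's body on the air point's +x side, 81 mm up, its top 1 mm under the sleeve's rear edge. This entry's origin lies on the coupling's axis at the work surface. The end of the notch lands on it at 8 mm of travel. Light: no more than 20 N on it from pulling or turning the sleeve.
- nozzle: Short blow nozzle, about 70 g, 57 mm high. Origin at the underside of its nipple, z up its axis. Steel nipple 12 mm in diameter to 24 mm, flange 20 mm in diameter to 29 mm, blue barrel 20 mm in diameter to 47 mm, brass cone. Locked at the start: origin 88.5 mm up, flange 0.5 mm over the mouth. Let go it stands 10 mm higher. Grip flange and barrel.
- rack: Nozzle rack, fixed: grey plastic block 45 x 130 x 34 mm high, origin at the centre of its underside, long side along its y axis. Two upright holes 15 mm in diameter and 28 mm deep at its y = +35 mm (holds the orange nozzle) and y = -35 mm (empty).
- empty_hole (a point): Centre of the mouth of the empty hole, on the rack's top, 34 mm above the work surface. A parked nozzle rests with its flange on the top, its origin 24 mm below this point.
- needle_nozzle: Orange nozzle with the same nipple, flange and barrel and a thin steel needle up to 82 mm from its origin (underside of the nipple), parked in the rack's other hole, so that its needle ends 92 mm above the work surface. Leave it there.
- cooling_fan: Laptop cooling fan lying on the bench, about 80 x 75 x 12 mm, aluminium, origin under the middle of its round part. Leave it alone.
- screwdriver: Yellow screwdriver lying on the bench, 150 mm long, 26 mm thick, origin under its middle, x towards the tip. Leave it alone.
- flux_bottle: Small white dropper bottle, 28 mm in diameter and 60 mm high, origin at the centre of its underside. Leave it alone.
- laptop: Opened laptop base, fixed, 235 x 360 mm and about 20 mm high, beyond the work. Origin at the centre of its underside.
Things that resemble listed ones, but are neither listed nor needed, are in the scene too. There is more than one size of the air_post; the job needs the largest.

How it is judged:
By the outcome, as a careful person would: the job done as asked, in the order asked, and still so for the second after the job is handed in, with the robot touching nothing.
It also fails if it takes over 72 s, if anything falls off the work surface, if the arm or the gripper's body presses on something with over 40 N, if the wrist force passes 120 N, or if a joint passes its speed limit or range.

ROBOT

A 6-joint arm with a two-finger parallel gripper is mounted at the origin on the work surface. World frame = base frame: x ahead of the robot, y to its left, z up, the work surface at z = 0. Lengths are in m, angles in degrees, forces in N, time in s.
With the tool pointing down it reaches from about 0.375 to 0.9 m from the base axis. Payload 3.1 kg.
Tool frame: the origin (TCP) lies at the very end of the fingers, on their centre line; the grasp point (between the pads) lies behind it (bot.grip_depth is the z of the grasp point in the tool frame, in m); z points along the fingers, y is the direction in which the jaws open and shut (so a half turn about z gives the same grasp; the last joint's range is limited). The gripper opens to 87 mm and grips with 3 to 60 N. Pads are 19 mm wide; open, the fingers measure 117 mm over their backs; the gripper's body (75 mm by 190 mm) begins 51 mm behind the grasp point.
Start: joints at [54.517, 30.224, 82.088, -0, 67.689, -10.227], TCP at [0.267, 0.565, 0.223] pointing down, gripper open.
Joint ranges: [-176.69, 176.69], [-43.24, 126.21], [12.49, 139.97], [-82, 262], [0, 151.66], [-163.58, 163.58]. Speed limits (degrees/s): [159.86, 159.86, 180, 180, 180, 180].

INTERFACE

Orientations are given as a 3x3 rotation matrix whose columns are the frame's x, y, z axes.
In Python, from rig import bot, vision gives the robot as it stands. The module is installed in compiled form; this text tells all that it offers.
- The arm moves only by the shell command python3 -m jog 'ROWS'. ROWS is JSON, a list of rows, each a list of 3 entries, a list of its own where there are three numbers: the shift along the tool's x, y, z in mm, then the turn, a rotation vector about the tool's x, y, z in degrees, then the closure, from 0 (fully open) to 1 (shut). In form: [[[dx, dy, dz], [wx, wy, wz], fingers], ...]. A call has 1 to 12 rows; each row is the pose to reach, as a shift and turn from the pose commanded when the call began, along the tool's axes at that moment; what a row does not reach only later rows make up. A row lasts 1/12 s, in which the tool goes at most 41.7 mm and 7.16 degrees, less where a joint would pass 70% of its speed; a pose out of reach is approached as far as the arm can. A call with a gripper value outside its range is refused whole. The fingers move at their own pace and stop on an object; the grip force is fixed at half the most. Time passes only in rows, so rows that repeat a pose let the fingers close. It gives the time, the measured TCP pose, the force and the opening at its end, in the units of the state.
- bot.read_state(): the state, without advancing time (a new reading comes with each control period).
- vision.capture(name): name is "scene" or "top" or "wrist"; returns the picture (384x512x3 uint8, red, green, blue); there is no depth.
- vision.camera_info(name): a dict with "intrinsics" (3x3 intrinsics, pixels), "camera_from_world" (4x4, takes a point from world to camera coordinates); the wrist camera has in their place "mount" (4x4, takes a point from camera to tool coordinates, whose origin is the TCP and whose axes are the flange's). Camera axes: x right, y up, looking along -z (the intrinsics and any distortion apply to the point x, -y, -z); pixel columns grow to the right and rows downward; lengths in m; the calibration is good to about 2 mm. A picture is of the moment at which its call begins: read the wrist's pose just before it. camera_info takes no time and is no camera call.
- bot.hand_in(): hands the job in, once; it reports no verdict.
The state is a dict: "time_s": time; "joint_positions": joint angles; "qvel": joint speeds; "tau": joint torques, N m; "position": TCP position; "tcp_rot": TCP orientation; "force": force on the tool from outside, world axes, zero at the start; "moment": the same for the moment, N m; "opening": opening from 0.0 (shut) to 1.0 (fully open).
Only numpy, scipy, OpenCV 4.12 (cv2) and the standard library are available. Lean on these libraries where they do the work, as an engineer would, in place of code of your own. Each camera call takes 0.05 s, during which the arm holds its last target. There are 200 camera calls.

## Working session

There is one attempt and no reset: what is moved stays moved. The work goes in short steps, Python scripts to look and compute and a shell command to move; the robot and the scene stay as the last step left them, time stands still between calls to the robot, and variables do not carry over. Pictures are saved under pics/ and viewed, about 8 in all and at most 12, crops included, and the job is handed in when it is done.

```bash
mkdir -p pics; cat > h.py <<'E'
import numpy as np,cv2
from rig import bot,vision
def snap(n,f):
    s=bot.read_state(); im=vision.capture(n); cv2.imwrite(f'pics/{f}.png',cv2.cvtColor(im,cv2.COLOR_RGB2BGR)); return s,im
def cam(n,s=None):
    i=vision.camera_info(n); K=np.array(i['intrinsics'])
    if 'mount' in i:
        T=np.eye(4);T[:3,:3]=s['tcp_rot'];T[:3,3]=s['position']; W=T@np.array(i['mount'])
    else: W=np.linalg.inv(np.array(i['camera_from_world']))
    return K,W
def ray(n,u,v,s=None):
    K,W=cam(n,s); d=np.linalg.inv(K)@[u,v,1]; d=W[:3,:3]@(d*[1,-1,-1]); return W[:3,3],d/np.linalg.norm(d)
def onz(n,u,v,z,s=None):
    o,d=ray(n,u,v,s); return o+d*(z-o[2])/d[2]
def proj(n,p,s=None):
    K,W=cam(n,s); c=np.linalg.inv(W)@[*p,1]; q=K@(c[:3]*[1,-1,-1]); return q[:2]/q[2]
E
python3 - <<'E'
from h import *
a=snap('scene','s0')[1];b=snap('top','t0')[1]
s=bot.read_state();print(s['time_s'],s['position'],s['tcp_rot'],s['opening'],bot.grip_depth)
for n in('scene','top','wrist'):print(n,vision.camera_info(n))
E
```

```text
0.1 [0.26627828 0.56472801 0.2216619 ] [[-9.04372405e-01  4.26742619e-01 -1.13541883e-03]
 [ 4.26743983e-01  9.04371099e-01 -1.57756654e-03]
 [ 3.53625098e-04 -1.91124081e-03 -9.99998111e-01]] 1.0015270189904966 -0.0187
scene {'intrinsics': array([[450.07572811,   0.        , 250.32708413],
       [  0.        , 450.07572811, 182.92749355],
       [  0.        ,   0.        ,   1.        ]]), 'camera_from_world': array([[ 0.81820918,  0.57489331,  0.00560514, -0.47192276],
       [-0.40379534,  0.56770172,  0.71740092,  0.18127352],
       [ 0.40924694, -0.58924735,  0.696638  , -1.36489391],
       [ 0.        ,  0.        ,  0.        ,  1.        ]])}
top {'intrinsics': array([[383.48265982,   0.        , 258.03466799],
       [  0.        , 383.48265982, 188.4918979 ],
       [  0.        ,   0.        ,   1.        ]]), 'camera_from_world': array([[ 0.02404438, -0.99968814, -0.00674406, -0.01056185],
       [ 0.99827605,  0.02364802,  0.05371864, -0.5735095 ],
       [-0.05354241, -0.00802407,  0.99853334, -0.98139102],
       [ 0.        ,  0.        ,  0.        ,  1.        ]])}
wrist {'intrinsics': array([[294.3875496 ,   0.        , 256.56521675],
       [  0.        , 294.3875496 , 194.57994827],
       [  0.        ,   0.        ,   1.        ]]), 'mount': array([[ 1.05831693e-03,  9.55730995e-01,  2.94239944e-01,
         8.06711973e-02],
       [ 9.99999436e-01, -1.03779493e-03, -2.25882174e-04,
        -2.12818490e-04],
       [ 8.94781257e-05,  2.94240017e-01, -9.55731555e-01,
        -1.62031048e-01],
       [ 0.00000000e+00,  0.00000000e+00,  0.00000000e+00,
         1.00000000e+00]])}
```

View pics/s0.png

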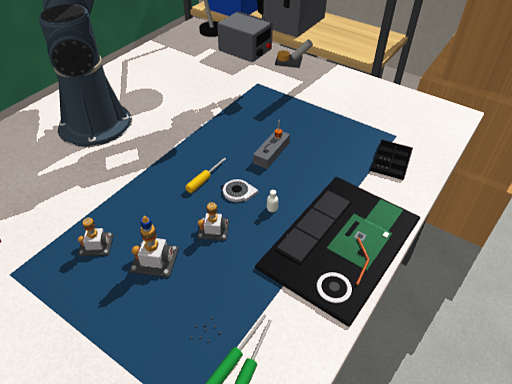

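View pics/t0.png

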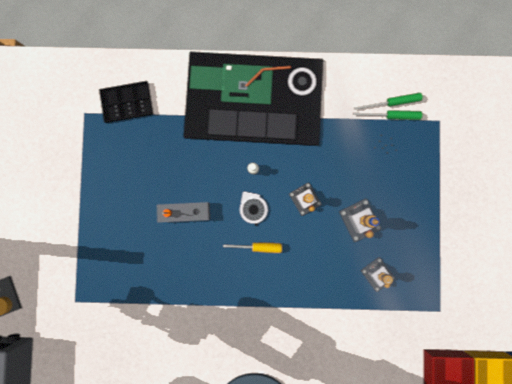

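The scene view has three air posts: (93,240), (152,250) and (212,222). The largest is (152,250), which also carries the blue nozzle (top view (365,221)). The rack is at top (182,212), with the orange nozzle at (167,212) and the empty hole near (196,212). I'll check both in close crops.

```bash
python3 - <<'E'
from h import *
s=cv2.imread('pics/s0.png');t=cv2.imread('pics/t0.png')
c=lambda im,u,v:cv2.resize(im[v:v+75,u:u+100],(400,300),interpolation=cv2.INTER_CUBIC)
cv2.imwrite('pics/c0.png',np.vstack([np.hstack([c(s,105,208),c(t,320,185)]),np.hstack([c(s,225,110),c(t,135,175)])]))
# first estimates by colour: blue of barrel
for n,im in(('scene',s),('top',t)):
    hsv=cv2.cvtColor(im,cv2.COLOR_BGR2HSV)
    m=cv2.inRange(hsv,(108,120,90),(128,255,255)); k,l,st,ce=cv2.connectedComponentsWithStats(m)
    print(n,[(st[i].tolist(),ce[i].round(1)) for i in range(1,k) if 8<st[i][4]<400])
    m=cv2.inRange(hsv,(3,180,150),(14,255,255)); k,l,st,ce=cv2.connectedComponentsWithStats(m)
    print(n,'or',[(st[i].tolist(),ce[i].round(1)) for i in range(1,k) if 8<st[i][4]<400])
print(onz('top',371,221,.13),onz('top',196,212,.034),onz('top',167,212,.05))
E
```

```text
scene [([141, 217, 11, 10, 31], array([145.8, 221.8]))]
scene or [([275, 129, 7, 5, 24], array([278.1, 130.8])), ([358, 238, 11, 33, 51], array([364. , 256.2]))]
top []
top or [([164, 210, 7, 7, 32], array([167. , 212.8]))]
[ 0.49919956 -0.2576373   0.13      ] [0.508963   0.15937569 0.034     ] [0.50739547 0.22937825 0.05      ]
```

View pics/c0.png

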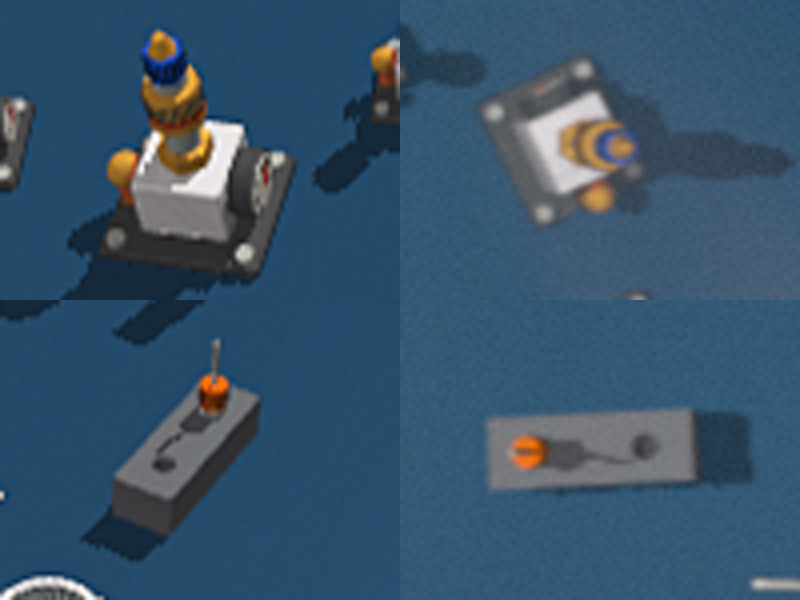

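```bash
cat >> h.py <<'E'
def tri(*L):
    A=np.zeros((3,3));b=np.zeros(3)
    for o,d in L: P=np.eye(3)-np.outer(d,d);A+=P;b+=P@o
    p=np.linalg.solve(A,b); return p,[round(np.linalg.norm((np.eye(3)-np.outer(d,d))@(p-o))*1e3,1) for o,d in L]
E
python3 - <<'E'
from h import *
t=lambda u,v,U=400,V=0,a=320,b=185:(a+(u-U)/4,b+(v-V)/4)
print('barrel',tri(ray('scene',*t(162,65,0,0,105,208)),ray('top',*t(617,148))))
print('hole',tri(ray('scene',*t(164,464,0,300,225,110)),ray('top',*t(645,446,400,300,135,175))), onz('top',*t(645,446,400,300,135,175),.034))
print('orange',tri(ray('scene',*t(214,392,0,300,225,110)),ray('top',*t(527,452,400,300,135,175))))
c=[onz('top',*t(*p),.004)[:2] for p in((585,60),(480,100),(545,225))];print(c)
for p in((488,420),(694,410),(696,482),(490,490)):print(onz('top',*t(*p,400,300,135,175),.034)[:2])
s=bot.read_state();print(s['position'],s['joint_positions'])
E
```

```text
barrel (array([ 0.49847775, -0.2661991 ,  0.12103602]), [np.float64(2.2), np.float64(2.2)])
hole (array([0.5123572 , 0.16119411, 0.02942694]), [np.float64(2.7), np.float64(2.7)]) [0.51024796 0.15878046 0.034     ]
orange (array([0.50665331, 0.23300064, 0.04330585]), [np.float64(2.4), np.float64(2.4)])
[array([ 0.55073915, -0.2809319 ]), array([ 0.52293074, -0.2126096 ]), array([ 0.44266432, -0.25589456])]
[0.52436777 0.25946196]
[0.53387907 0.12829245]
[0.48820855 0.12560414]
[0.47996236 0.25648913]
[0.26627828 0.56472801 0.2216619 ] [ 5.45144799e+01  3.02750215e+01  8.21477411e+01  5.42264075e-04
  6.76886011e+01 -1.02246422e+01]
```

```bash
python3 -m jog '[[[-280,-326,-20],[0,0,0],0],[[-280,-326,-20],[0,0,0],0],[[-280,-326,-20],[0,0,0],0],[[-280,-326,-20],[0,0,0],0],[[-280,-326,-20],[0,0,0],0],[[-280,-326,-20],[0,0,0],0],[[-280,-326,-20],[0,0,0],0],[[-280,-326,-20],[0,0,0],0],[[-280,-326,-20],[0,0,0],0],[[-280,-326,-20],[0,0,0],0],[[-280,-326,-20],[0,0,0],0],[[-280,-326,-20],[0,0,0],0]]'
python3 -m jog '[[[-285,-326,0],[0,0,0],0],[[-285,-326,0],[0,0,0],0],[[-285,-326,0],[0,0,0],0],[[-285,-326,0],[0,0,0],0],[[-285,-326,0],[0,0,0],0],[[-285,-326,0],[0,0,0],0],[[-285,-326,0],[0,0,0],0],[[-285,-326,0],[0,0,0],0],[[-285,-326,0],[0,0,0],0],[[-285,-326,0],[0,0,0],0],[[-285,-326,0],[0,0,0],0],[[-285,-326,0],[0,0,0],0]]'
python3 - <<'E'
from h import *
s,im=snap('wrist','w1');print(s['position'],s['tcp_rot'],s['joint_positions'])
for z in(.112,.1265,.1455):print(proj('wrist',[.499,-.266,z],s))
E
```

```text
time_s: 1.1
position: [0.3819, 0.1481, 0.2427]
tcp_rot: [[-0.902, 0.432, 0.001], [0.432, 0.902, -0.001], [-0.001, -0.0, -1.0]]
force: [0.2, 1.4, 0.2]
opening: 0.999
time_s: 2.1
position: [0.5013, -0.2691, 0.242]
tcp_rot: [[-0.903, 0.429, 0.002], [0.429, 0.903, -0.002], [-0.002, -0.001, -1.0]]
force: [0.5, 0.4, 0.0]
opening: 1.0
[ 0.50133288 -0.26907293  0.24196016] [[-9.03197168e-01  4.29222344e-01  1.74779405e-03]
 [ 4.29219226e-01  9.03198343e-01 -1.89988540e-03]
 [-2.39407795e-03 -9.65784301e-04 -9.99996668e-01]] [-3.94617668e+01  2.45443890e+01  8.91056174e+01 -2.22906847e-02
  6.62034966e+01 -1.04034634e+02]
[258.57245653 182.49796   ]
[258.65331885 186.31401822]
[258.77184565 191.90753974]
```

View pics/w1.png

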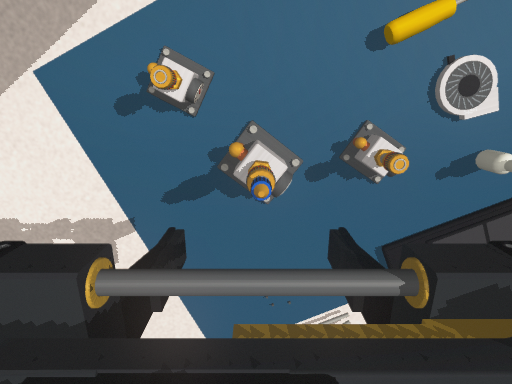

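The largest post is in the centre of this view. The nozzle tip is at about (262,188) against a predicted (259,191). The nozzle is blue, so the choice is confirmed. I'll get the axis from the blue and sleeve masks.

```bash
python3 - <<'E'
from h import *
im=cv2.imread('pics/w1.png');hsv=cv2.cvtColor(im,cv2.COLOR_BGR2HSV)
m=cv2.inRange(hsv,(108,150,90),(125,255,255));m[:, :240]=0;m[:,290:]=0;m[:150]=0;m[215:]=0
v,u=np.nonzero(m);print('blue',u.min(),u.max(),v.min(),v.max(),len(u))
m=cv2.inRange(hsv,(10,100,90),(30,255,255));m[:, :243]=0;m[:,285:]=0;m[:155]=0;m[215:]=0
for r in range(156,206,3):
    x=np.nonzero(m[r])[0]; y=np.nonzero(cv2.inRange(hsv[r:r+1],(108,150,60),(125,255,255))[0,240:290])[0]+240
    print(r,x.min() if len(x) else '',x.max() if len(x) else '', y.min() if len(y) else '',y.max() if len(y) else '')
s=bot.read_state()
a=np.array([.499,-.266]);
for z in(.110,.1265):print([proj('wrist',[*(a+d),z],s).round(1) for d in np.array([[0,0],[.429,.903],[-.429,-.903]])*.015])
cv2.imwrite('pics/w1c.png',cv2.resize(im[120:220,195:325],(780,600),interpolation=cv2.INTER_CUBIC))
E
```

```text
blue 251 271 178 200 149
156    
159    
162 254 267  
165 252 268  
168 250 269  
171 248 269  
174 250 272  
177 248 273  
180 247 274 254 266
183 247 274 254 269
186 247 274 252 270
189 249 272 251 271
192 254 268 251 270
195 256 266 252 269
198   255 266
201    
204    
[array([256.3, 184.7]), array([270.8, 184.8]), array([241.8, 184.7])]
[array([256.3, 189.1]), array([271.6, 189.2]), array([241. , 189.1])]
```

View pics/w1c.png

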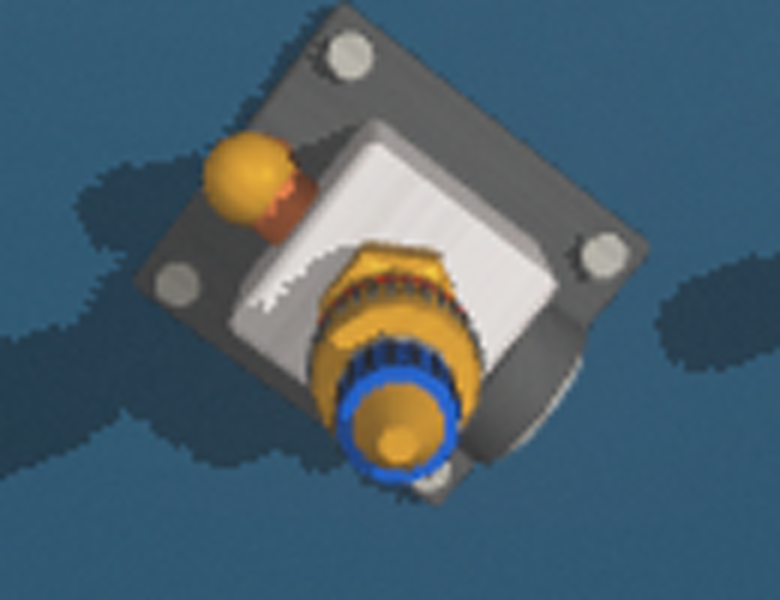

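The crop shows the blue barrel ring at (261.3,190.8) and the sleeve centre at u≈260.6. The arm was still settling, so I'll recapture at rest and compute the axis.

```bash
python3 - <<'E'
from h import *
s,im=snap('wrist','w2');s2=bot.read_state();print(s['position'],s2['position'],s['force'],s2['force'])
hsv=cv2.cvtColor(im,cv2.COLOR_RGB2HSV)
m=cv2.inRange(hsv,(108,170,120),(125,255,255));m[:, :240]=0;m[:,290:]=0;m[:150]=0;m[215:]=0
cs=max(cv2.findContours(m,0,2)[0],key=cv2.contourArea)
v,u=np.nonzero(m);print(u.min(),u.max(),v.min(),v.max());uc=(u.min()+u.max())/2;vb=v.max()
w=u.max()-u.min()+1
p=onz('wrist',uc,vb+.5-w/2,.1355,s);print(p)
R=np.array(s['tcp_rot']);print('tool shift mm',R.T@(np.array([*p[:2],.14])-s['position'])*1e3)
m=cv2.inRange(hsv,(10,100,90),(30,255,255))
for r in range(170,190,3):
    x=np.nonzero(m[r,240:290])[0]+240;print(r,x.min(),x.max())
E
```

```text
[ 0.50004334 -0.26612     0.24169152] [ 0.49928317 -0.26429192  0.24162097] [-0.71642344  0.1535457  -0.20711613] [-0.24794765  0.23003283  0.12991095]
249 268 181 202
[ 0.50057097 -0.26440359  0.1355    ]
tool shift mm [  0.16960717   1.69160949 101.69315876]
170 248 267
173 246 267
176 248 269
179 246 271
182 245 272
185 245 272
188 245 272
```

```bash
python3 -m jog '[[[0,0,35],[0,0,0],0],[[0,0,70],[0,0,0],0],[[0,0,70],[0,0,0],0],[[0,0,70],[0,0,0],0],[[0,0,70],[0,0,0],0],[[0,0,70],[0,0,0],0]]'
python3 - <<'E'
from h import *
s,im=snap('wrist','w3');s2=bot.read_state();print(s['position'],s2['position'])
hsv=cv2.cvtColor(im,cv2.COLOR_RGB2HSV)
m=cv2.inRange(hsv,(108,170,120),(125,255,255));m[:, :230]=0;m[:,300:]=0;m[:150]=0;m[300:]=0
v,u=np.nonzero(m);print(u.min(),u.max(),v.min(),v.max());uc=(u.min()+u.max())/2;w=u.max()-u.min()+1
p=onz('wrist',uc,v.max()+.5-w/2,.1355,s2);print(p)
R=np.array(s2['tcp_rot']);print(R,'tool shift mm',R.T@(np.array([*p[:2],.096])-s2['position'])*1e3)
m=cv2.inRange(hsv,(10,100,90),(30,255,255))
for r in range(150,215,8):
    x=np.nonzero(m[r,220:310])[0]+220;print(r,x.min() if len(x) else 0,x.max() if len(x) else 0)
cv2.imwrite('pics/w3c.png',cv2.resize(cv2.cvtColor(im,4)[110:310,130:390],(780,600)))
E
```

```text
time_s: 2.7
position: [0.5007, -0.2655, 0.1748]
tcp_rot: [[-0.905, 0.426, 0.003], [0.426, 0.905, -0.002], [-0.004, -0.001, -1.0]]
force: [1.1, -0.3, 0.7]
opening: 1.003
[ 0.5007065  -0.26553048  0.1747502 ] [ 0.50069202 -0.26576699  0.17479079]
246 271 202 230
[ 0.50035319 -0.26424197  0.1355    ]
[[-9.04734875e-01  4.25962711e-01  3.25193476e-03]
 [ 4.25956015e-01  9.04740235e-01 -2.56500885e-03]
 [-4.03475434e-03 -9.35471783e-04 -9.99991423e-01]] tool shift mm [ 1.27404463  1.30912838 78.78510195]
150 0 0
158 221 238
166 222 241
174 0 0
182 246 269
190 244 272
198 243 274
206 241 275
214 243 273
```

View pics/w3c.png

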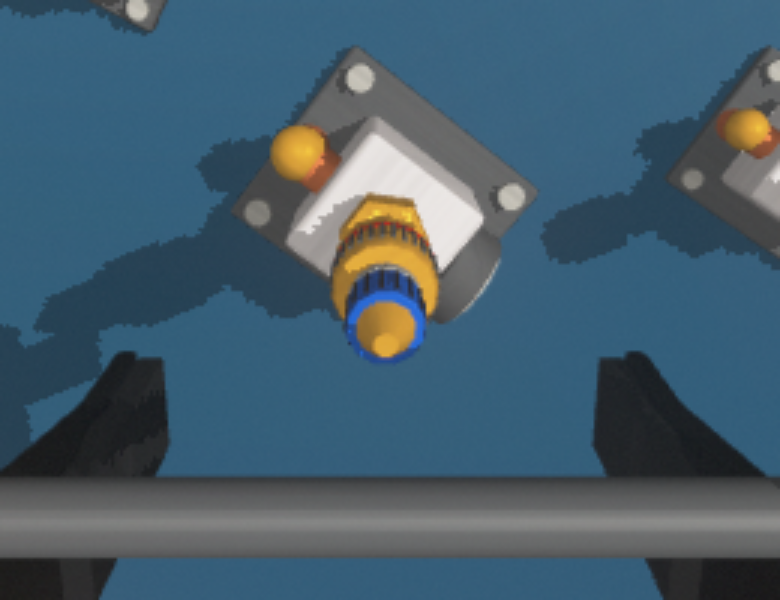

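The nozzle barrel is at crop (385,315) and the fingers' midline is at u≈381, so I need a shift of about +1 mm in x and y. Next I'll descend and close on the sleeve.

```bash
python3 -m jog '[[[1,1.3,30],[0,0,0],0],[[1,1.3,55],[0,0,0],0],[[1,1.3,72],[0,0,0],0],[[1,1.3,77.5],[0,0,0],0],[[1,1.3,77.5],[0,0,0],0],[[1,1.3,77.5],[0,0,0],0],[[1,1.3,77.5],[0,0,0],0.4],[[1,1.3,77.5],[0,0,0],0.55],[[1,1.3,77.5],[0,0,0],0.58]]'
python3 -m jog '[[[0,0,0],[0,0,0],0.62],[[0,0,0],[0,0,0],0.66],[[0,0,0],[0,0,0],0.7],[[0,0,0],[0,0,0],1],[[0,0,0],[0,0,0],1],[[0,0,0],[0,0,0],1],[[0,0,0],[0,0,0],1]]'
python3 - <<'E'
from h import *
s=bot.read_state();print(s['position'],s['force'],s['moment'],s['joint_positions'])
E
```

```text
time_s: 3.5
position: [0.4998, -0.2644, 0.0963]
tcp_rot: [[-0.904, 0.427, 0.002], [0.427, 0.904, -0.002], [-0.002, -0.001, -1.0]]
force: [-0.5, -0.0, -0.1]
opening: 0.854
time_s: 4.08
position: [0.4991, -0.2637, 0.095]
tcp_rot: [[-0.904, 0.427, -0.0], [0.427, 0.904, 0.0], [0.0, 0.0, -1.0]]
force: [1.1, 2.5, 0.0]
opening: 0.338
[ 0.49909521 -0.26374443  0.09498152] [1.06883767 2.53034853 0.01328355] [ 0.1951841  -0.13408862  0.03998069] [-3.92024718e+01  3.58570980e+01  9.70696097e+01  2.03297969e-02
  4.70870298e+01 -1.03950348e+02]
```

```bash
python3 -m jog '[[[0,0.5,0.7],[0,0,0],1],[[0,0.5,0.7],[0,0,0],1],[[0,0.5,0.7],[0,0,0],1]]' | egrep 'pos|for|time'
python3 -m jog '[[[0,0,0.7],[0,0,0],1],[[0,0,0.7],[0,0,0],1],[[0,0,0.7],[0,0,0],1]]'| egrep 'pos|for'
```

```text
time_s: 4.33
position: [0.4993, -0.2636, 0.0945]
force: [-0.7, 0.2, 2.9]
position: [0.4994, -0.2636, 0.0939]
force: [-1.4, 0.3, 4.7]
```

```bash
python3 -m jog '[[[0,0,0.5],[0,0,0],1],[[0,0,0.5],[0,0,0],1],[[0,0,0.5],[0,0,0],1]]' | egrep 'pos|for|time'
for i in 1; do python3 -m jog '[[[0,0,0],[0,0,5],1],[[0,0,0],[0,0,5],1],[[0,0,0],[0,0,5],1]]'| egrep 'pos|for'; python3 -c "from rig import bot;print(bot.read_state()['moment'])"; done
python3 -m jog '[[[0,0,0],[0,0,5],1],[[0,0,0],[0,0,5],1],[[0,0,0],[0,0,5],1]]'| egrep 'pos|for'; python3 -c "from rig import bot;print(bot.read_state()['moment'])"
```

```text
time_s: 4.83
position: [0.4994, -0.2636, 0.0938]
force: [-0.8, 0.2, 6.3]
position: [0.4994, -0.2635, 0.0937]
force: [-1.5, 0.6, 6.3]
[-0.01500947  0.29490181 -0.01787961]
position: [0.4995, -0.2634, 0.0937]
force: [-1.2, 0.1, 7.2]
[ 0.05914614  0.23794543 -0.00403739]
```

```bash
python3 -m jog '[[[0,0,0.6],[0,0,4],1],[[0,0,0.6],[0,0,4],1],[[0,0,0.6],[0,0,4],1]]' | egrep 'pos|for|time';python3 -c "from rig import bot;print(bot.read_state()['moment'])"
python3 -m jog '[[[0,0,0],[0,0,4],1],[[0,0,0],[0,0,4],1],[[0,0,0],[0,0,4],1]]'| egrep 'pos|for'; python3 -c "from rig import bot;print(bot.read_state()['moment'])"
```

```text
time_s: 5.58
position: [0.4995, -0.2633, 0.0936]
force: [-2.2, 1.0, 10.7]
[0.190068   0.30116198 0.04266283]
position: [0.4996, -0.2633, 0.0936]
force: [-1.8, 2.0, 9.2]
[ 0.24676294  0.31846237 -0.03588242]
```

```bash
python3 -m jog '[[[0,0,0],[0,0,4],1],[[0,0,0],[0,0,4],1],[[0,0,0],[0,0,4],1]]' | egrep 'pos|for|time';python3 -c "from rig import bot;print(bot.read_state()['moment'])"
```

```text
time_s: 6.08
position: [0.4997, -0.2632, 0.0936]
force: [-1.3, 1.7, 9.7]
[ 0.29675357  0.2054846  -0.07390039]
```

```bash
python3 -m jog '[[[0,0,0],[0,0,4.5],1],[[0,0,0],[0,0,4.5],1],[[0,0,0],[0,0,4.5],1]]' | egrep 'pos|for|time'
python3 -m jog '[[[0,0,0],[0,0,4.5],1],[[0,0,0],[0,0,4.5],1],[[0,0,0],[0,0,4.5],1]]'| egrep 'pos|for'; python3 -c "from rig import bot;print(bot.read_state()['moment'])"
```

```text
time_s: 6.33
position: [0.4998, -0.2631, 0.0936]
force: [-1.2, 2.4, 10.2]
position: [0.4999, -0.2631, 0.0936]
force: [-1.3, 1.4, 8.7]
[0.30765295 0.15707122 0.00308787]
```

```bash
python3 -m jog '[[[0,0,0],[0,0,4.5],1],[[0,0,0],[0,0,4.5],1],[[0,0,0],[0,0,4.5],1]]' | egrep 'pos|for|time'
python3 -c "from rig import bot;print(bot.read_state()['moment'])"
```

```text
time_s: 6.83
position: [0.5, -0.263, 0.0936]
force: [0.6, 2.0, 10.5]
[0.39760763 0.06042706 0.01503241]
```

```bash
python3 -m jog '[[[0,0,0],[0,0,4.5],1],[[0,0,0],[0,0,4.5],1],[[0,0,0],[0,0,4.5],1]]' | egrep 'pos|for|time'
python3 -m jog '[[[0,0,0],[0,0,4.5],1],[[0,0,0],[0,0,4.5],1],[[0,0,0],[0,0,4.5],1]]'| egrep 'pos|for'; python3 -c "from rig import bot;print(bot.read_state()['moment'])"
```

```text
time_s: 7.08
position: [0.5002, -0.263, 0.0936]
force: [0.5, 2.9, 9.6]
position: [0.5003, -0.2629, 0.0936]
force: [0.4, 2.6, 9.4]
[ 0.40849806 -0.05146585  0.00675832]
```

```bash
python3 -m jog '[[[0,0,0],[0,0,4.5],1],[[0,0,0],[0,0,4.5],1],[[0,0,0],[0,0,4.5],1]]' | egrep 'pos|for|time'
python3 -c "from rig import bot;print(bot.read_state()['moment'])"
```

```text
time_s: 7.58
position: [0.5004, -0.2629, 0.0935]
force: [0.2, 2.5, 8.9]
[ 0.42214717 -0.09845961 -0.01856293]
```

```bash
python3 -m jog '[[[0,0,0],[0,0,4.5],1],[[0,0,0],[0,0,4.5],1],[[0,0,0],[0,0,4.5],1]]' | egrep 'pos|for|time'
python3 -m jog '[[[0,0,0],[0,0,4.5],1],[[0,0,0],[0,0,4.5],1],[[0,0,0],[0,0,4.5],1]]'| egrep 'pos|for'; python3 -c "from rig import bot;print(bot.read_state()['moment'])"
```

```text
time_s: 7.83
position: [0.5005, -0.2628, 0.0933]
force: [1.1, 2.9, 6.3]
position: [0.5006, -0.2628, 0.0931]
force: [1.9, 2.9, 6.0]
[ 0.43193839 -0.23593132 -0.0345254 ]
```

```bash
python3 -m jog '[[[0,0,0],[0,0,4.5],1],[[0,0,0],[0,0,4.5],1],[[0,0,0],[0,0,4.5],1]]' | egrep 'pos|for|time'
python3 -c "from rig import bot;print(bot.read_state()['moment'])"
```

```text
time_s: 8.33
position: [0.5006, -0.2629, 0.0929]
force: [3.4, 4.3, 5.4]
[ 0.62871568 -0.65337203 -0.05334196]
```

The force dropped at about 51°, and lateral force built up at 62.5°. I'll go back 4° to centre the notch, then pull.

```bash
python3 -m jog '[[[0,0,0],[0,0,-4],1],[[0,0,0],[0,0,-4],1],[[0,0,0],[0,0,-4],1]]' | egrep 'pos|for|time'
python3 -c "from rig import bot;print(bot.read_state()['moment'])"
python3 -m jog '[[[0,0,1],[0,0,0],1],[[0,0,1],[0,0,0],1],[[0,0,1],[0,0,0],1]]'| egrep 'pos|for'; python3 -c "from rig import bot;print(bot.read_state()['moment'])"
```

```text
time_s: 8.58
position: [0.5005, -0.263, 0.0929]
force: [3.3, 3.7, 4.8]
[ 0.6783621  -0.60290166 -0.00761669]
position: [0.5005, -0.2631, 0.0918]
force: [3.4, 3.6, 3.6]
[ 0.53826511 -0.63744809  0.00333132]
```

```bash
python3 -m jog '[[[0,0,1],[0,0,0],1],[[0,0,1.5],[0,0,0],1],[[0,0,1.5],[0,0,0],1],[[0,0,1.5],[0,0,0],1]]'| egrep 'pos|for|time'
python3 -m jog '[[[0,0,1],[0,0,0],1],[[0,0,1.5],[0,0,0],1],[[0,0,1.5],[0,0,0],1],[[0,0,1.5],[0,0,0],1]]'| egrep 'pos|for'; python3 -c "from rig import bot;print(bot.read_state()['moment'])"
```

```text
time_s: 9.17
position: [0.5005, -0.2632, 0.0905]
force: [4.0, 3.4, 6.0]
position: [0.5006, -0.2632, 0.0892]
force: [3.7, 4.1, 7.2]
[ 0.64803223 -0.53960484 -0.03030246]
```

```bash
python3 -m jog '[[[0,0,0.7],[0,0,0],1],[[0,0,1.4],[0,0,0],1],[[0,0,1.4],[0,0,0],1],[[0,0,1.4],[0,0,0],1]]'| egrep 'pos|for|time'
python3 -m jog '[[[0,0,0.6],[0,0,0],1],[[0,0,0.6],[0,0,0],1],[[0,0,0.6],[0,0,0],1],[[0,0,0.6],[0,0,0],1]]'| egrep 'pos|for'; python3 -c "
from h import *
s,_=snap('scene','s2');snap('wrist','w4');print(s['moment'])
a=[cv2.imread('pics/s2.png')[195:270,105:205],cv2.imread('pics/w4.png')[150:300,160:360]]
cv2.imwrite('pics/c4.png',np.hstack([cv2.resize(i,(400,300),interpolation=2) for i in a]))"
```

```text
time_s: 9.83
position: [0.5006, -0.2632, 0.0879]
force: [4.1, 4.1, 7.6]
position: [0.5006, -0.2632, 0.0874]
force: [2.8, 4.3, 7.9]
[ 0.65180427 -0.47201307  0.01227024]
```

View pics/c4.png

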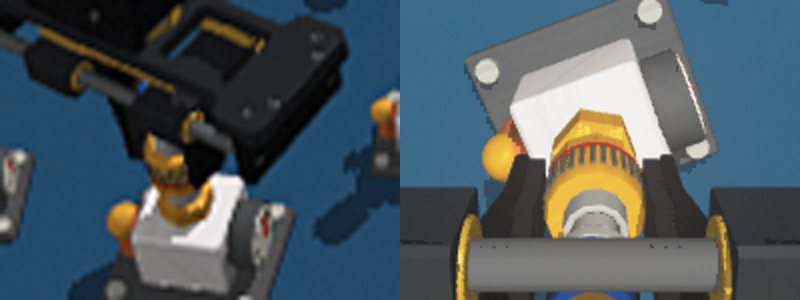

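The right crop shows steel nipple exposed between the mouth and the blue barrel, so the nozzle is up. I'll pull the last bit to the stop, then ease the sleeve forward and open.

```bash
python3 -m jog '[[[0,0,0.7],[0,0,0],1],[[0,0,0.7],[0,0,0],1],[[0,0,0.7],[0,0,0],1],[[0,0,0.7],[0,0,0],1]]'| egrep 'pos|for|time'
python3 -m jog '[[[0,0,0.5],[0,0,0],1],[[0,0,0.5],[0,0,0],1],[[0,0,0.5],[0,0,0],1],[[0,0,0.5],[0,0,0],1]]'| egrep 'pos|for|time'
```

```text
time_s: 10.6
position: [0.5006, -0.2632, 0.0868]
force: [2.5, 4.0, 9.1]
time_s: 10.93
position: [0.5006, -0.2632, 0.0867]
force: [1.7, 4.3, 11.0]
```

Full travel is reached: z stalls at 0.0867 and the force is rising. Now up, then open.

```bash
python3 -m jog '[[[0,0,-2],[0,0,0],1],[[0,0,-4.5],[0,0,0],1],[[0,0,-7],[0,0,0],1],[[0,0,-9],[0,0,0],1],[[0,0,-9.7],[0,0,0],1],[[0,0,-9.7],[0,0,0],1],[[0,0,-9.7],[0,0,0],1]]'
python3 -m jog '[[[0,0,0],[0,0,0],0.6],[[0,0,0],[0,0,0],0.5],[[0,0,0],[0,0,0],0.4],[[0,0,0],[0,0,0],0.4],[[0,0,0],[0,0,0],0.3],[[0,0,0],[0,0,0],0.3]]'
```

```text
time_s: 11.52
position: [0.5004, -0.2629, 0.0949]
tcp_rot: [[-0.11, 0.994, 0.002], [0.994, 0.11, 0.001], [0.0, 0.002, -1.0]]
force: [4.4, 3.6, 2.8]
opening: 0.336
time_s: 12.02
position: [0.4989, -0.2635, 0.0948]
tcp_rot: [[-0.109, 0.994, -0.001], [0.994, 0.109, 0.0], [0.0, -0.001, -1.0]]
force: [0.3, -0.2, 0.0]
opening: 0.654
```

```bash
python3 -m jog '[[[-1,1.5,-10],[0,0,0],0.3],[[-1,1.5,-25],[0,0,0],0.3],[[-1,1.5,-29.7],[0,0,0],0.3],[[-1,1.5,-29.7],[0,0,0],0.3],[[-1,1.5,-29.7],[0,0,0],0.3],[[-1,1.5,-29.7],[0,0,0],0.3]]'
python3 - <<'E'
from h import *
s,im=snap('wrist','w5')
cv2.imwrite('pics/w5c.png',cv2.resize(cv2.cvtColor(im,4)[110:310,130:390],(780,600)))
E
```

```text
time_s: 12.52
position: [0.5006, -0.264, 0.1245]
tcp_rot: [[-0.109, 0.994, -0.0], [0.994, 0.109, 0.0], [0.0, -0.0, -1.0]]
force: [-0.2, -0.6, -0.5]
opening: 0.703
```

View pics/w5c.png

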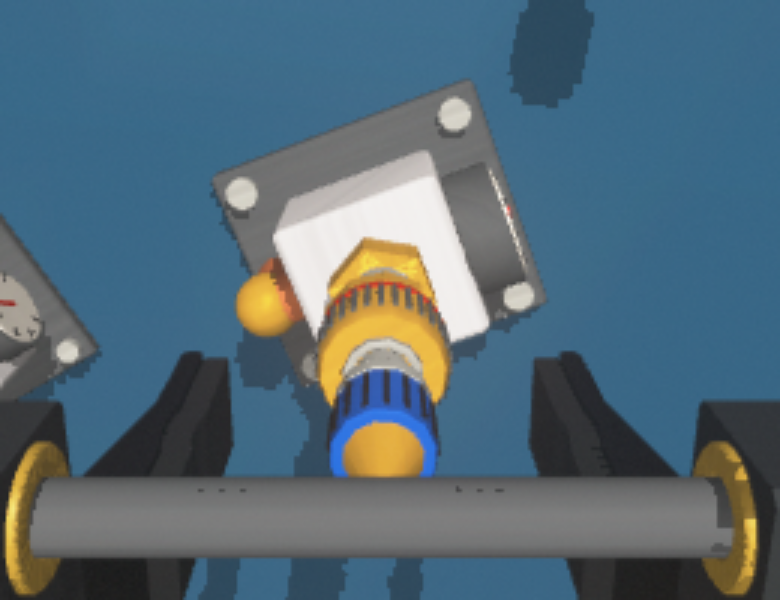

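The nozzle stands raised at crop (384,440), centred between the fingers (midline u≈381), and the sleeve is forward. Next: close and lift.

```bash
python3 -m jog '[[[0,0.5,0],[0,0,0],0.5],[[0,0.5,0],[0,0,0],0.6],[[0,0.5,0],[0,0,0],0.68],[[0,0.5,0],[0,0,0],0.72],[[0,0.5,0],[0,0,0],0.76],[[0,0.5,0],[0,0,0],0.8],[[0,0.5,0],[0,0,0],1],[[0,0.5,0],[0,0,0],1],[[0,0.5,0],[0,0,0],1],[[0,0.5,0],[0,0,0],1]]'
python3 -c "from rig import bot;print(bot.read_state()['moment'])"
```

```text
time_s: 13.4
position: [0.5014, -0.2642, 0.1248]
tcp_rot: [[-0.109, 0.994, -0.0], [0.994, 0.109, -0.0], [-0.0, -0.0, -1.0]]
force: [-0.9, -0.4, 0.0]
opening: 0.223
[-0.0938275  -0.01013884  0.00107903]
```

```bash
python3 -m jog '[[[0,0,-2],[0,0,0],1],[[0,0,-5],[0,0,0],1],[[0,0,-8],[0,0,0],1],[[0,0,-8],[0,0,0],1]]'|egrep 'pos|for|open'
python3 -m jog '[[[0,0,-4],[0,0,0],1],[[0,0,-8],[0,0,0],1],[[0,0,-12],[0,0,0],1],[[0,0,-20],[0,0,0],1],[[0,0,-40],[0,0,0],1],[[0,0,-60],[0,0,0],1],[[0,0,-60],[0,0,0],1],[[0,0,-60],[0,0,0],1]]'
python3 - <<'E'
from h import *
s=bot.read_state();R=np.array(s['tcp_rot']);print(s['position'],s['force'],R.T@(np.array([.511,.160,.190])-s['position'])*1e3, s['joint_positions'])
E
```

```text
position: [0.5018, -0.2645, 0.1335]
force: [0.3, -0.0, -0.8]
opening: 0.217
time_s: 14.4
position: [0.5021, -0.2648, 0.1943]
tcp_rot: [[-0.109, 0.994, 0.003], [0.994, 0.109, -0.002], [-0.003, 0.002, -1.0]]
force: [-0.3, 0.9, -1.2]
opening: 0.222
[ 0.50214592 -0.26480337  0.19427767] [-0.32226629  0.87778672 -1.17174406] [421.32754095  55.01460343   3.33103087] [-3.90790023e+01  2.77406124e+01  9.23033381e+01 -2.70308499e-03
  5.97511810e+01 -4.53243243e+01]
```

```bash
python3 -m jog '[[[360,55,0],[0,0,0],1],[[360,55,0],[0,0,0],1],[[360,55,0],[0,0,0],1],[[360,55,0],[0,0,0],1],[[360,55,0],[0,0,0],1],[[360,55,0],[0,0,0],1],[[360,55,0],[0,0,0],1],[[360,55,0],[0,0,0],1],[[360,55,0],[0,0,0],1],[[360,55,0],[0,0,0],1],[[360,55,0],[0,0,0],1],[[360,55,0],[0,0,0],1]]'
python3 -m jog '[[[0,0,0],[0,0,0],1],[[0,0,0],[0,0,0],1],[[0,0,0],[0,0,0],1],[[0,0,0],[0,0,0],1]]'
python3 - <<'E'
from h import *
s,im=snap('wrist','w6');print(s['position'],bot.read_state()['position'])
print(proj('wrist',[.511,.16,.034],s),proj('wrist',[.507,.231,.06],s))
cv2.imwrite('pics/w6c.png',cv2.resize(cv2.cvtColor(im,4)[0:300,56:456],(800,600)))
E
```

```text
time_s: 15.4
position: [0.5163, 0.0994, 0.192]
tcp_rot: [[-0.11, 0.994, -0.002], [0.994, 0.11, -0.001], [-0.0, -0.002, -1.0]]
force: [-0.6, -0.3, -0.3]
opening: 0.22
time_s: 15.73
position: [0.517, 0.0986, 0.1927]
tcp_rot: [[-0.107, 0.994, -0.0], [0.994, 0.107, -0.0], [-0.0, -0.0, -1.0]]
force: [0.5, 0.1, -0.7]
opening: 0.218
[0.51702581 0.0985867  0.19271744] [0.51700012 0.09878107 0.19274948]
[256.87771423 122.65740728] [260.99791916  43.75717005]
```

View pics/w6c.png

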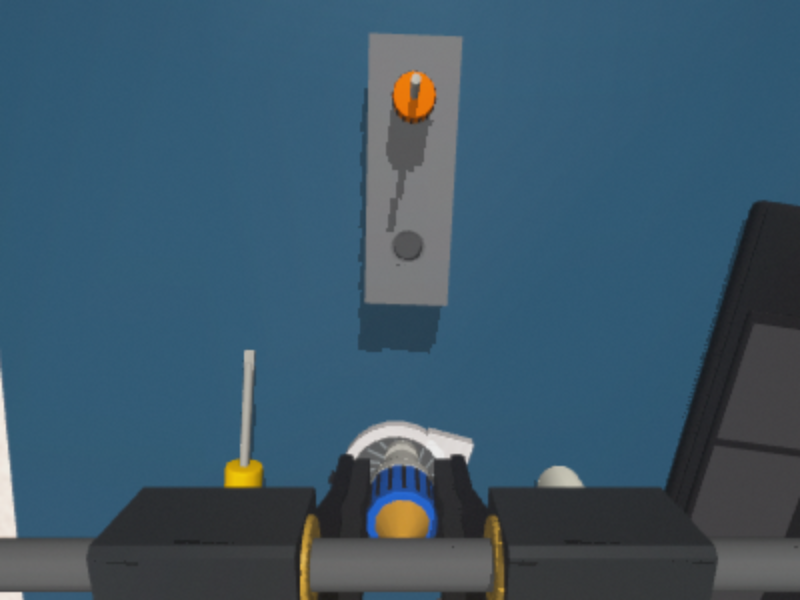

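The empty hole is at full-frame (259.5,122.5), within about 3 px of the prediction, and the orange nozzle at (263,48) confirms the other hole. Now I'll compute the shift.

```bash
python3 - <<'E'
from h import *
s=bot.read_state();im=cv2.imread('pics/w6.png')
g=cv2.cvtColor(im,6)[105:140,238:282];m=cv2.inRange(g,0,int(np.median(g)*.8));k,l,st,ce=cv2.connectedComponentsWithStats(m)
print([(st[i].tolist(),ce[i]+[238,105]) for i in range(1,k) if st[i][4]>20])
h=onz('wrist',259.5,122.5,.034,s);R=np.array(s['tcp_rot']);print(h,(R.T@(h-s['position'])*1e3).round(1))
c=[onz('wrist',56+u/2,v/2,.034,s)[:2] for u,v in((369,34),(461,37),(447,305),(365,302))];print(np.round(c,4))
c=np.array(c);e=(c[0]+c[1]-c[2]-c[3]);e/=np.linalg.norm(e);print('hole from corners',c.mean(0)-.035*e,e)
E
```

```text
[([0, 0, 1, 35, 35], array([238., 122.])), ([11, 0, 5, 11, 41], array([251.34146341, 110.14634146])), ([14, 10, 16, 16, 184], array([259.56521739, 122.63043478])), ([42, 16, 2, 19, 21], array([280.9047619 , 130.80952381]))]
[0.51371243 0.16065806 0.034     ] [ 61.9   3.4 158.7]
[[0.4846 0.2568]
 [0.5287 0.2603]
 [0.539  0.1313]
 [0.4943 0.1281]]
hole from corners [0.51435111 0.1592364 ] [-0.07734066  0.99700473]
```

```bash
python3 -m jog '[[[30,3.5,0],[0,0,0],1],[[62,3.5,0],[0,0,0],1],[[62,3.5,30],[0,0,0],1],[[62,3.5,65],[0,0,0],1],[[62,3.5,95],[0,0,0],1],[[62,3.5,115],[0,0,0],1],[[62,3.5,120],[0,0,0],1],[[62,3.5,120],[0,0,0],1],[[62,3.5,120],[0,0,0],1],[[62,3.5,120],[0,0,0],1]]'
python3 - <<'E'
from h import *
s,im=snap('wrist','w7');print(s['position'],bot.read_state()['position'])
print(proj('wrist',[.5139,.1604,.034],s))
cv2.imwrite('pics/w7c.png',cv2.resize(cv2.cvtColor(im,4)[130:280,156:356],(800,600),interpolation=2))
E
```

```text
time_s: 16.62
position: [0.515, 0.1616, 0.0742]
tcp_rot: [[-0.108, 0.994, 0.003], [0.994, 0.108, 0.0], [-0.0, 0.003, -1.0]]
force: [1.0, -0.1, -0.5]
opening: 0.222
[0.51503484 0.16161755 0.0741928 ] [0.51503415 0.16167397 0.07433532]
[254.19314534 219.84909092]
```

View pics/w7c.png

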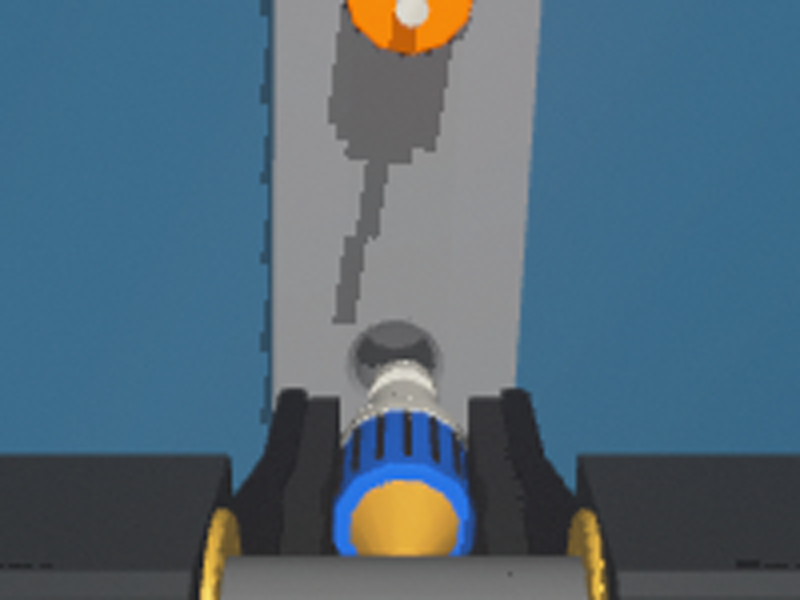

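The hole rim spans crop x 350–441 (centre 395.5, far edge y≈320), and the nipple is at x≈403. That makes it about 1.1 mm off in tool y; I'll compute x from the far rim edge.

```bash
python3 - <<'E'
from h import *
s=bot.read_state();R=np.array(s['tcp_rot']);f=lambda u,v,z:(R.T@(onz('wrist',156+u/4,130+v/4,z,s)-s['position'])*1e3).round(1)
print('far edge',f(395.5,320,.034),'L',f(350,357,.034),'R',f(441,357,.034))
print('nipple far bottom edge',f(403,363,s['position'][2]-.0262),'barrel top L/R',f(333,520,s['position'][2]+.021),f(474,520,s['position'][2]+.021))
E
```

```text
far edge [ 6.6 -0.9 40.3] L [-0.7 -9.3 40.3] R [-0.7  7.5 40.4]
nipple far bottom edge [ 3.9  0.5 26.2] barrel top L/R [  0.5  -8.9 -21. ] [  0.4  10.  -21. ]
```

```bash
python3 -m jog '[[[0,-1.3,0],[0,0,0],1],[[0,-1.3,6],[0,0,0],1],[[0,-1.3,12],[0,0,0],1],[[0,-1.3,15],[0,0,0],1],[[0,-1.3,17],[0,0,0],1],[[0,-1.3,17],[0,0,0],1]]'|egrep 'time|pos|for'
python3 -m jog '[[[0,0,2],[0,0,0],1],[[0,0,4],[0,0,0],1],[[0,0,4],[0,0,0],1]]'|egrep 'pos|for'
```

```text
time_s: 17.17
position: [0.5126, 0.1613, 0.0552]
force: [0.1, -0.8, -3.2]
position: [0.5126, 0.1614, 0.0514]
force: [0.3, -1.4, -2.6]
```

```bash
python3 -m jog '[[[0,0,4],[0,0,0],1],[[0,0,8],[0,0,0],1],[[0,0,11],[0,0,0],1],[[0,0,11],[0,0,0],1]]'|egrep 'time|pos|for'
python3 -m jog '[[[0,0,1],[0,0,0],1],[[0,0,2],[0,0,0],1],[[0,0,2],[0,0,0],1]]'|egrep 'pos|for'
python3 -m jog '[[[0,0,1],[0,0,0],1],[[0,0,1],[0,0,0],1],[[0,0,1],[0,0,0],1]]'|egrep 'pos|for'
```

```text
time_s: 17.75
position: [0.5125, 0.1613, 0.0401]
force: [2.1, -1.5, -2.3]
position: [0.5126, 0.1614, 0.0387]
force: [2.0, -2.2, -1.4]
position: [0.5127, 0.1614, 0.0378]
force: [2.1, -2.5, -0.5]
```

```bash
python3 -m jog '[[[-0.6,0.4,0.5],[0,0,0],1],[[-0.6,0.4,0.8],[0,0,0],1],[[-0.6,0.4,0.8],[0,0,0],1]]'|egrep 'time|pos|for'
python3 -m jog '[[[0,0,0.8],[0,0,0],1],[[0,0,0.8],[0,0,0],1],[[0,0,0.8],[0,0,0],1]]'|egrep 'pos|for'
```

```text
time_s: 18.5
position: [0.5125, 0.1611, 0.0369]
force: [1.3, -0.9, -0.1]
position: [0.5125, 0.1611, 0.036]
force: [1.3, -0.1, -0.0]
```

```bash
python3 -m jog '[[[0,0,0.6],[0,0,0],1],[[0,0,0.6],[0,0,0],1],[[0,0,0.6],[0,0,0],1]]'|egrep 'time|pos|for'
python3 -m jog '[[[0,0,0.5],[0,0,0],1],[[0,0,0.5],[0,0,0],1],[[0,0,0.5],[0,0,0],1]]'|egrep 'pos|for'
```

```text
time_s: 19.0
position: [0.5126, 0.1611, 0.0359]
force: [-0.1, 0.1, 4.4]
position: [0.5125, 0.1611, 0.0358]
force: [-0.4, -0.7, 8.7]
```

Seated: the flange is on the rack top, with z stalled at 0.0358. I'll back off the preload slightly, open and rise.

```bash
python3 -m jog '[[[0,0,-0.8],[0,0,0],1],[[0,0,-0.8],[0,0,0],0.75],[[0,0,-0.8],[0,0,0],0.7],[[0,0,-0.8],[0,0,0],0.6],[[0,0,-0.8],[0,0,0],0.4],[[0,0,-0.8],[0,0,0],0.3],[[0,0,-0.8],[0,0,0],0.3]]'
python3 -m jog '[[[0,0,-10],[0,0,0],0.2],[[0,0,-30],[0,0,0],0],[[0,0,-60],[0,0,0],0],[[0,0,-95],[0,0,0],0],[[0,0,-130],[0,0,0],0],[[-40,0,-150],[0,0,0],0],[[-70,0,-150],[0,0,0],0],[[-70,0,-150],[0,0,0],0],[[-70,0,-150],[0,0,0],0],[[-70,0,-150],[0,0,0],0]]'
python3 - <<'E'
from h import *
s,im=snap('wrist','w8');snap('scene','s3')
a=[cv2.imread('pics/w8.png')[0:200,156:356],cv2.imread('pics/s3.png')[110:185,225:300],cv2.imread('pics/s3.png')[208:283,105:180]]
cv2.imwrite('pics/c8.png',np.hstack([cv2.resize(i,(266,300),interpolation=2) for i in a]))
E
```

```text
time_s: 19.83
position: [0.5127, 0.161, 0.0357]
tcp_rot: [[-0.109, 0.994, -0.0], [0.994, 0.109, -0.0], [0.0, -0.0, -1.0]]
force: [-0.1, 0.1, -0.2]
opening: 0.516
time_s: 20.67
position: [0.5198, 0.0915, 0.186]
tcp_rot: [[-0.108, 0.994, -0.001], [0.994, 0.108, 0.001], [0.001, -0.001, -1.0]]
force: [-0.2, -0.3, -0.7]
opening: 0.995
```

View pics/c8.png

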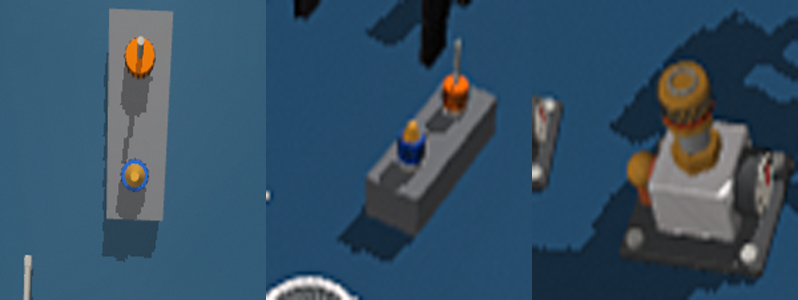

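The blue nozzle is upright in the empty hole at crop (134,175) and (411,145), with its flange on the rack. The orange nozzle is untouched, and the coupling is empty with its sleeve forward. I'm handing in.

```bash
python3 -c "from rig import bot;print(bot.hand_in(),bot.read_state()['time_s'])"
```

```text
the job is handed in; nothing more can be done
the job is handed in; nothing more can be done
```

The blue nozzle is off the air point and standing in the rack's empty hole, flange resting. I handed the job in at about 21 s, with the gripper open and clear.

- **Unlocking:** I turned the sleeve clockwise under light downward pull (about 10 N at the wrist). The notch came over the pin at about 51°. I turned on to 62.5°, where the sideways force rose to about 5 N, so I came back 4° to about 58.5°.
- **Release:** I drew the sleeve back about 8 mm to its stop, reading 11 N at most. The nozzle popped up, and I let the sleeve forward to its starting height before letting go.
- **Moving and parking:** I lifted the nozzle out with almost no force. Going into the hole it touched the wall lightly (about 3 N), which I corrected. The flange then seated at 8.7 N, with the gripper at the expected height.
- **Last checks:** The final pictures show the nozzle upright in the rack, the orange nozzle in its place, and the empty coupling with its sleeve forward.
- **Disagreement:** The first camera estimates of the coupling axis and the hole were off by 2 to 4 mm. I corrected both from close views before gripping and inserting. No check failed.

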